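Turn the potting stand to the watering spout

TASK

Bring the pot with the green shoots directly under the nozzle of the watering spout by pushing the spokes of the revolving stand round with a fingertip, and leave it standing there. The pots just ride along on the disc: do not touch, lift or topple them, and leave everything else on the table where it is.

Things in the scene. Friction and masses are not known exactly. Their poses are not given: they have to be found in the camera images.
- pot_shoots: zinc pot, tapered, 48 mm wide at the foot, 66 mm at the rim, 68 mm tall, about 0.25 kg, standing loose on the wooden disc about 65 mm from the hub; three green shoots rise from its moss to at most 143 mm above its foot. Origin: centre of its underside, z up.
- pot_bulb: zinc pot, tapered, 48 mm wide at the foot, 66 mm at the rim, 68 mm tall, about 0.25 kg, standing loose on the wooden disc about 65 mm from the hub; a brown bulb nose pokes out of its moss to 96 mm above its foot, no leaves. Origin: centre of its underside.
- pot_moss: zinc pot, tapered, 48 mm wide at the foot, 66 mm at the rim, 68 mm tall, about 0.25 kg, standing loose on the wooden disc about 65 mm from the hub; filled with moss only. Origin: centre of its underside.
- turntable: Wooden disc with four level steel spokes (14 mm thick, 21 mm ball ends) along its +x, +y, -x, -y axes, centre line 41 mm above the table, from the rim (105 mm from the axis) to 215 mm from the axis. Turns about its z (up), over two turns either way, with steady friction 0.35 N m (2 N at 180 mm); no spring, no coasting. Origin: on the turning axis at table height.
- stand: The fixed foot: a round plate (85 mm radius, 12 mm high) with a flat bar (36 mm wide, 10 mm high) out to the spout's can along its +x axis, which points away from the robot, at most 0.75 rad to either side. Elsewhere the table below the spokes is free. Origin: on the turning axis at table height.
- hub (a point): Centre of the top of the wooden disc (210 mm across, 18 mm thick, top 50 mm above the table), on the turning axis. Fixed to the foot.
- nozzle (a point): Lower end of the black nozzle (20 mm across), 212 mm above the table, 65 mm from the turning axis: clear above the shoots. It hangs from a level steel pipe (12 mm thick, 240 mm above the table) that runs outward over the spokes to a post on an aluminium can (60 mm across, 100 mm tall) 252 mm from the axis. Fixed to the foot.
- bottle: Loose amber bottle with black cap, 56 mm across, 150 mm tall. Bystander. Origin: centre of its underside.
- loose_bulb: Loose brown flower bulb, 44 mm across, 52 mm tall. Bystander. Origin: centre of its underside.
- trowel: Loose spatula-like trowel, 240 mm long, lying flat along its x axis. Bystander. Origin: under its middle.
- empty_pot: Loose empty zinc pot, 66 mm across, 68 mm tall, standing on the table. Bystander. Origin: centre of its underside.
- ribbon_reel: Loose ribbon reel lying flat, 76 mm across, 22 mm thick. Bystander. Origin: centre of its underside.
There are look-alikes about, which are no part of the job. Leave any blue or yellow look-alike of the pot_shoots alone.

How it is judged (in metres and radians):
On the way, in this order (a step that is already met when the one before it is completed fails the run):
1. a finger pushes the spoked turntable while the pot with shoots is still away from the nozzle (contact force between the fingers and turntable above 0.5 N and horizontal distance between pot_shoots and nozzle above 0.03 m), for 0.1 s.
2. the pot with shoots has come to rest under the nozzle, riding on the disc (horizontal distance between pot_shoots and nozzle below 0.02 m and angular speed of turntable below 0.05 rad/s and linear speed of each of pot_shoots, pot_bulb, pot_moss below 0.02 m/s), for 0.2 s.
At the end, for the whole second after the job is handed in: The pot with shoots stands upright on the disc with its centre within 20 mm (horizontally) of the point below the nozzle, the disc and the pots are at rest, and the other two pots also stand upright on the disc (45 to 85 mm from the hub) (all of step 2 and horizontal distance between pot_shoots and hub between 0.045 and 0.085 m and z of each of pot_shoots, pot_bulb, pot_moss in the frame of hub below 0.006 m and angle between each of pot_shoots, pot_bulb, pot_moss's own z axis and vertical below 0.15 rad and horizontal distance between pot_bulb and hub between 0.045 and 0.085 m and horizontal distance between pot_moss and hub between 0.045 and 0.085 m); the robot touches nothing.
It fails at once if a pot is touched by the robot (contact force between any of the fingers, the arm and pot_shoots above 0.3 N or contact force between any of the fingers, the arm and pot_bulb above 0.3 N or contact force between any of the fingers, the arm and pot_moss above 0.3 N).
It fails at once if a pot is lifted or toppled (z of any of pot_shoots, pot_bulb, pot_moss in the frame of hub above 0.012 m or angle between any of pot_shoots, pot_bulb, pot_moss's own z axis and vertical above 0.35 rad).
It fails at once if another loose thing on the table is moved by more than 20 mm (distance of any of bottle, loose_bulb, trowel, empty_pot, ribbon_reel from where it was at the start of the episode above 0.02 m).
It also fails if it takes over 72 s, if anything falls off the work surface, if the arm or the gripper's body presses on something with over 40 N, if the wrist force passes 120 N, or if a joint passes its speed limit or range.

ROBOT

A 6-joint arm with a two-finger parallel gripper is mounted at the origin on the work surface. World frame = base frame: x ahead of the robot, y to its left, z up, the work surface at z = 0. Lengths are in mm, angles in rad, forces in N, time in s.
With the tool pointing down it reaches from about 275 to 1000 mm from the base axis. Payload 8.4 kg.
Tool frame: the origin (TCP) lies on the front face of the gripper's body, between the roots of the fingers; the fingertips stand 73 mm ahead of it and the grasp point (between the pads) lies 54 mm ahead of it; z points along the fingers, y is the line along which they close (so a half turn about z gives the same grasp; the last joint's range is limited). The gripper opens to 85 mm and grips with 20 to 120 N. Pads are 22 mm wide; open, the fingers measure 114 mm over their backs; the gripper's body (76 mm by 85 mm) begins 54 mm behind the grasp point. The pads swing forward as they close: fully open they stand 13 mm farther back than shut.
Start: joints at [-1.229, 0.353, 1.633, -0, 1.155, -0.002], TCP at [210.666, -588.429, 303.881] pointing down, gripper open.
Joint ranges: [-2.63, 2.63], [-0.92, 2.1], [0.06, 2.66], [-1.3, 4.44], [0, 2.69], [-3.02, 3.02]. Speed limits (rad/s): [2.22, 2.22, 2.79, 3.14, 3.14, 3.14].

INTERFACE

Orientations are given as a 3x3 rotation matrix whose columns are the frame's x, y, z axes.
In Python, from workcell import r, read_camera, camera_model, workorder gives the robot as it stands. The module is installed in compiled form; this text tells all that it offers.
- The arm moves only by the shell command python3 -m inch 'ROWS' [OPENING] [FORCE]. ROWS is JSON, a list of rows, each an object of numbers: "tx", "ty", "tz": the shift along the tool's x, y, z in cm; "wx", "wy", "wz": the turn, a rotation vector about the tool's x, y, z in degrees. In form: [{"tx": .., "ty": .., "tz": .., "wx": .., "wy": .., "wz": ..}, ...]. A call has 1 to 12 rows; each row shifts and turns the commanded pose from where the row before left it, along the tool's axes as they then stand; what a row does not reach is not made up. A row lasts 1/8 s, in which the tool goes at most 62.5 mm and 10.7 degrees, less where a joint would pass 70% of its speed; a pose out of reach is approached as far as the arm can. A call is refused whole if a number of a shift passes 6.25 or a number of a turn 10.7, either way. A call with a gripper value outside its range is refused whole. OPENING is the finger opening in cm, from 0 to 8.54, set as the call begins (- or left out, the last holds). The fingers move at their own pace and stop on an object; FORCE is the grip in N (left out, the last holds). Time passes only in rows, so rows that do not move let the fingers close. It gives the time, the measured TCP pose, the force, the opening and the grip force at its end, in the units of the state.
- r.get_obs(): the state, without advancing time (a new reading comes with each control period).
- read_camera(name): name is "scene" or "top"; returns the picture (384x512x3 uint8, red, green, blue); there is no depth.
- camera_model(name): a dict with "fx", "fy", "cx", "cy" (pixels), "dist_coeffs" ([k1, k2, p1, p2, k3] as OpenCV has them; the pictures are not rectified), "R" (3x3) and "t" (3): a world point X has camera coordinates R X + t. Camera axes: x right, y down, z forward; pixel columns grow to the right and rows downward; lengths in mm; the calibration is good to about 2 mm. A picture is of the moment at which its call begins. camera_model takes no time and is no camera call.
- workorder.hand_in(): hands the job in; it is judged then, once.
The state is a dict: "time": time; "qpos": joint angles; "qd": joint speeds; "tau": joint torques, N m; "tool_pos": TCP position; "ee_rot": TCP orientation; "wrist_force": force on the tool from outside, world axes, zero at the start; "torque": the same for the moment, N m; "opening": finger opening in mm; "gripper_force": force on a finger pad.
Only numpy, scipy, OpenCV 4.12 (cv2) and the standard library are available. Lean on these libraries where they do the work, as an engineer would, in place of code of your own. Each camera call takes 0.05 s, during which the arm holds its last target. There are 200 camera calls.

## Working session

There is one attempt and no reset: what is moved stays moved. The work goes in short steps, Python scripts to look and compute and a shell command to move; the robot and the scene stay as the last step left them, time stands still between calls to the robot, and variables do not carry over. Pictures are saved under pics/ and viewed, at most 10 in all, crops included, and the job is handed in when it is done.

```bash
mkdir -p pics; python3 - <<'E'
from workcell import r, read_camera, camera_model
import cv2, numpy as np
for n in ("scene","top"):
    im=read_camera(n); cv2.imwrite(f"pics/{n}0.png",cv2.resize(im[:,:,::-1],(800,600),interpolation=cv2.INTER_CUBIC)); np.save(f"{n}0.npy",im)
    m=camera_model(n); R=np.array(m["R"]);print(n,m["fx"],m["cx"],m["cy"],m["dist_coeffs"],(-R.T@np.array(m["t"])).round(),R.round(2).tolist())
o=r.get_obs();print(o["time"],o["tool_pos"],np.round(o["ee_rot"],3).tolist())
E
```

```text
scene 394.0732751292529 252.82098318433728 181.80532419474898 [0.04488354 0.         0.         0.         0.        ] [1076. -491. 1095.] [[0.7, 0.71, -0.01], [0.57, -0.57, -0.58], [-0.42, 0.41, -0.81]]
top 498.3222741261187 252.083948871728 195.2796950900165 [-0.07697227  0.          0.          0.          0.        ] [ 330.  -18. 1858.] [[0.01, -1.0, -0.01], [-0.99, -0.01, -0.13], [0.13, 0.01, -0.99]]
0.1 [ 210.54102909 -588.10006122  303.23091533] [[0.941, 0.337, -0.0], [0.337, -0.941, 0.001], [-0.0, -0.001, -1.0]]
```

View pics/scene0.png

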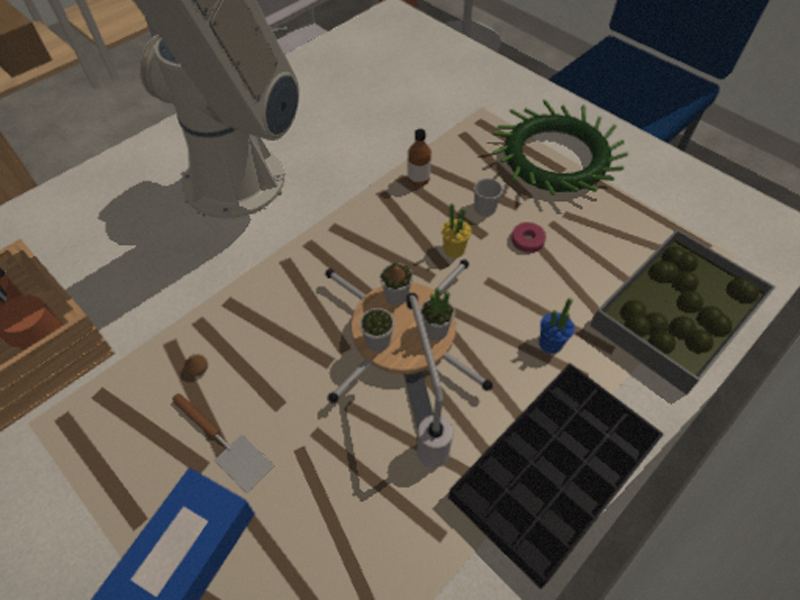

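View pics/top0.png

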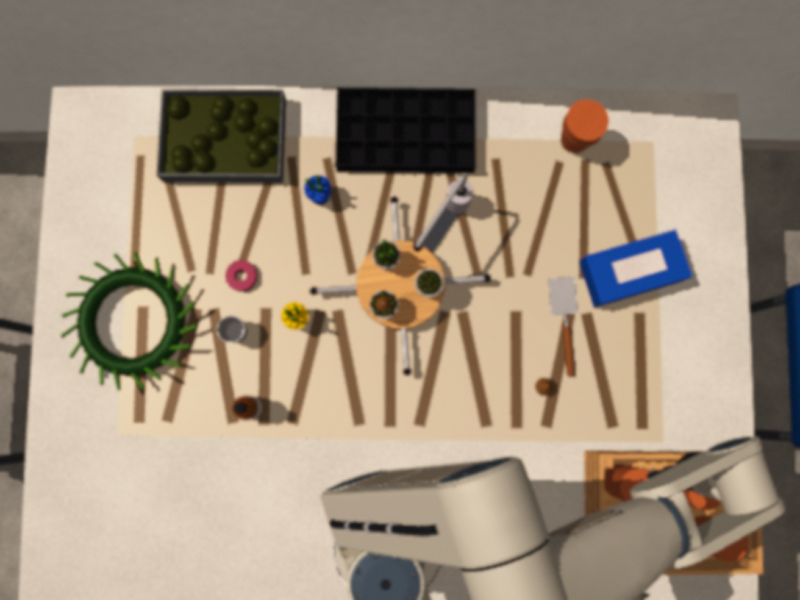

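The shoots pot is on the disc at top (386,254) / scene (437,313). The blue pot at top (318,189) and the yellow pot at top (295,316) stand on the table as look-alikes, so I leave them alone. The bulb pot is at top (383,303) and the moss pot at top (428,282). I'll confirm this in one enlarged crop.

```bash
cat > h.py <<'E'
import numpy as np, cv2
from workcell import camera_model
def ray(n,px):
    m=camera_model(n);R=np.array(m["R"]);t=np.array(m["t"])
    K=np.array([[m["fx"],0,m["cx"]],[0,m["fy"],m["cy"]],[0,0,1]])
    u=cv2.undistortPoints(np.array(px,float).reshape(-1,1,2),K,np.array(m["dist_coeffs"]))[:,0]
    return -R.T@t, np.c_[u,np.ones(len(u))]@R
def plane(n,px,z):
    c,d=ray(n,px); return c+d*((z-c[2])/d[:,2])[:,None]
def proj(n,X):
    m=camera_model(n);K=np.array([[m["fx"],0,m["cx"]],[0,m["fy"],m["cy"]],[0,0,1]])
    return cv2.projectPoints(np.array(X,float).reshape(-1,1,3),cv2.Rodrigues(np.array(m["R"]))[0],np.array(m["t"],float),K,np.array(m["dist_coeffs"]))[0][:,0]
E
python3 - <<'E'
from h import *
b=np.array([(395,200),(314,291),(487,279),(407,371)])/1.5625
P=plane("top",b,41);print(P.round());print(P.mean(0))
for p in P-P.mean(0):print(np.hypot(*p[:2]),np.degrees(np.arctan2(p[1],p[0])))
A=np.load("top0.npy")[110:250,190:330,::-1];B=np.load("scene0.npy")[150:310,195:335,::-1]
a=cv2.resize(A,(560,560),interpolation=cv2.INTER_CUBIC)
cv2.imwrite("pics/crop_top.png",a)
E
```

```text
[[ 818.   -5.   41.]
 [ 595.  183.   41.]
 [ 629. -225.   41.]
 [ 409.  -39.   41.]]
[612.70626775 -21.68513409  41.        ]
205.70364759505907 4.514894714032832
205.34192023630618 94.96258195511177
204.368006423957 -85.51960519147418
203.97843878828525 -175.21329060242581
```

View pics/crop_top.png

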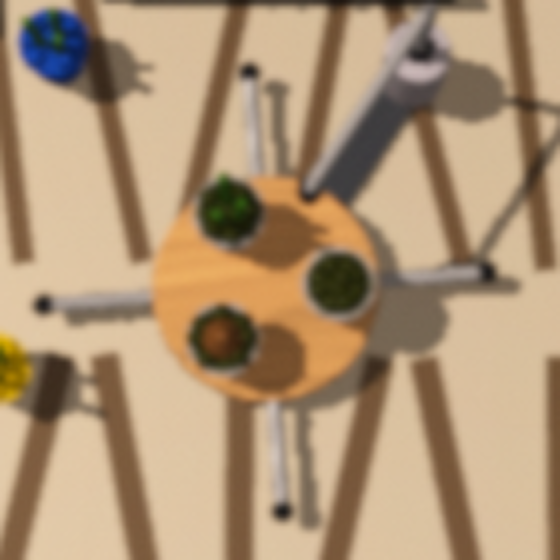

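The crop confirms it: the shoots pot is at crop (231,212), the bulb pot at (223,340) and the moss pot at (340,284). The black nozzle end is at (309,190), and the spoke balls are at (250,71), (42,303), (487,272) and (282,511). Next I work out the angles.

```bash
python3 - <<'E'
from h import *
f=lambda x,y:(190+x/4-.4,110+y/4-.4)
b=plane("top",[f(250,71),f(42,303),f(487,272),f(282,511)],41);H=b.mean(0);print("hub",H,plane("top",[f(267,290)],50))
pol=lambda p:(round(np.hypot(*(p-H)[:2]),1),round(np.degrees(np.arctan2(*(p-H)[1::-1])),1))
for p in b:print("spoke",p.round(),pol(p))
for n,q in dict(sh=(231,212),bu=(223,340),mo=(340,284)).items():
    p=plane("top",[f(*q)],116)[0];print(n,p.round(),pol(p))
for z in (205,212,225,240):print("noz",z,pol(plane("top",[f(309,190)],z)[0]))
# nozzle & post by direction: can top z=100
p=plane("top",[f(418,68)],100)[0];print("can",p.round(),pol(p))
# two-view check of nozzle: scene lower end of nozzle dark ~ (413,299)/1.5625
print(plane("scene",[(413/1.5625,299/1.5625)],235))
for z in (212,240):
  for a in (-40,-35,-30,-25):
    X=H*[1,1,0]+[65*np.cos(np.radians(a)),65*np.sin(np.radians(a)),z];print(z,a,((proj("top",X)-[190,110]+.4)*4).round(),(proj("scene",X)*1.5625).round())
E
```

```text
hub [615.11645987 -19.55521875  41.        ] [[611.47052887 -21.21654277  50.        ]]
spoke [820.  -3.  41.] (np.float64(205.8), np.float64(4.7))
spoke [598. 186.  41.] (np.float64(206.4), np.float64(94.7))
spoke [ 632. -224.   41.] (np.float64(205.4), np.float64(-85.2))
spoke [410. -37.  41.] (np.float64(206.1), np.float64(-175.1))
sh [671.  12. 116.] (np.float64(64.0), np.float64(29.3))
bu [556.  17. 116.] (np.float64(69.4), np.float64(148.1))
mo [607. -86. 116.] (np.float64(66.5), np.float64(-96.7))
noz 205 (np.float64(68.3), np.float64(-31.7))
noz 212 (np.float64(67.0), np.float64(-32.2))
noz 225 (np.float64(64.6), np.float64(-33.3))
noz 240 (np.float64(61.8), np.float64(-34.6))
can [ 809. -156.  100.] (np.float64(236.9), np.float64(-35.0))
[[675.84112608 -58.93739068 235.        ]]
212 -40 [[316. 198.]] [[407. 304.]]
212 -35 [[311. 194.]] [[411. 303.]]
212 -30 [[305. 190.]] [[414. 303.]]
212 -25 [[299. 187.]] [[417. 302.]]
240 -40 [[317. 191.]] [[407. 294.]]
240 -35 [[312. 187.]] [[411. 294.]]
240 -30 [[306. 184.]] [[414. 293.]]
240 -25 [[300. 180.]] [[417. 293.]]
```

```bash
python3 -m inch '[{"wz":9.85},{"wz":9.85},{},{}]' 0 40; python3 -c "
from workcell import r;import numpy as np;o=r.get_obs();print(np.round(o['ee_rot'],3),o['tool_pos'],o['wrist_force'])"
```

```text
[[ 0.941  0.337 -0.   ]
 [ 0.337 -0.941  0.001]
 [-0.    -0.001 -1.   ]] [ 210.54102909 -588.10006122  303.23091533] [-0.07314275 -0.22212969  0.3125753 ]validation failed for argument at $[0]...
```

```bash
python3 -m inch '[{"tx":0,"ty":0,"tz":0,"wx":0,"wy":0,"wz":9.85},{"tx":0,"ty":0,"tz":0,"wx":0,"wy":0,"wz":9.85},{"tx":0,"ty":0,"tz":0,"wx":0,"wy":0,"wz":0}]' 0 40; python3 -c "
from workcell import r;import numpy as np;o=r.get_obs();print(np.round(o['ee_rot'],3),o['tool_pos'],o['wrist_force'])"
```

```text
time: 0.48
tool_pos: [210.6, -588.2, 303.5]
ee_rot: [[1.0, 0.001, -0.0], [0.001, -1.0, 0.001], [-0.0, -0.001, -1.0]]
wrist_force: [-0.4, -0.5, -0.9]
opening: 32.3
gripper_force: 0.0
[[ 1.     0.001 -0.   ]
 [ 0.001 -1.     0.001]
 [-0.    -0.001 -1.   ]] [ 210.61299324 -588.23754469  303.50906146] [-0.36624933 -0.48723329 -0.8692026 ]
```

```bash
python3 -m inch '[{"tx":1.9,"ty":-4.2,"tz":0,"wx":0,"wy":0,"wz":0},{"tx":1.9,"ty":-4.2,"tz":0,"wx":0,"wy":0,"wz":0},{"tx":1.9,"ty":-4.2,"tz":0,"wx":0,"wy":0,"wz":0},{"tx":1.9,"ty":-4.2,"tz":0,"wx":0,"wy":0,"wz":0},{"tx":1.9,"ty":-4.2,"tz":0,"wx":0,"wy":0,"wz":0},{"tx":1.9,"ty":-4.2,"tz":0,"wx":0,"wy":0,"wz":0},{"tx":1.9,"ty":-4.2,"tz":0,"wx":0,"wy":0,"wz":0},{"tx":1.9,"ty":-4.2,"tz":0,"wx":0,"wy":0,"wz":0},{"tx":1.9,"ty":-4.2,"tz":0,"wx":0,"wy":0,"wz":0},{"tx":1.9,"ty":-4.2,"tz":0,"wx":0,"wy":0,"wz":0},{"tx":1.9,"ty":-4.2,"tz":0,"wx":0,"wy":0,"wz":0},{"tx":1.9,"ty":-4.2,"tz":0,"wx":0,"wy":0,"wz":0}]'; python3 -m inch '[{"tx":0,"ty":0,"tz":0,"wx":0,"wy":0,"wz":0},{"tx":0,"ty":0,"tz":0,"wx":0,"wy":0,"wz":0}]'
```

```text
time: 1.98
tool_pos: [439.1, -83.0, 304.0]
ee_rot: [[1.0, 0.005, 0.0], [0.005, -1.0, -0.0], [0.0, 0.0, -1.0]]
wrist_force: [0.8, -0.0, 0.8]
opening: 0.1
gripper_force: 0.0
time: 2.22
tool_pos: [438.4, -84.5, 303.7]
ee_rot: [[1.0, 0.003, -0.0], [0.003, -1.0, -0.0], [-0.0, 0.0, -1.0]]
wrist_force: [0.1, -0.4, -0.2]
opening: -0.2
gripper_force: 0.0
```

```bash
python3 -m inch '[{"tx":0,"ty":0,"tz":4,"wx":0,"wy":0,"wz":0},{"tx":0,"ty":0,"tz":4,"wx":0,"wy":0,"wz":0},{"tx":0,"ty":0,"tz":4,"wx":0,"wy":0,"wz":0},{"tx":0,"ty":0,"tz":4,"wx":0,"wy":0,"wz":0},{"tx":0,"ty":0,"tz":3,"wx":0,"wy":0,"wz":0},{"tx":0,"ty":0,"tz":1.5,"wx":0,"wy":0,"wz":0},{"tx":0,"ty":0,"tz":0,"wx":0,"wy":0,"wz":0},{"tx":0,"ty":0,"tz":0,"wx":0,"wy":0,"wz":0}]'
python3 - <<'E'
from workcell import read_camera
import cv2,numpy as np
for n in("top","scene"):
  im=read_camera(n);np.save(n+"1.npy",im)
A=np.load("top1.npy")[110:250,190:330,::-1];B=np.load("scene1.npy")[130:270,190:330,::-1]
cv2.imwrite("pics/c1.png",cv2.resize(np.hstack([A,B]),(800,400),interpolation=cv2.INTER_CUBIC))
E
```

```text
time: 3.22
tool_pos: [439.3, -84.9, 99.8]
ee_rot: [[1.0, -0.0, 0.001], [-0.0, -1.0, -0.0], [0.001, 0.0, -1.0]]
wrist_force: [-0.0, 0.7, -0.3]
opening: -0.0
gripper_force: 0.0
```

View pics/c1.png

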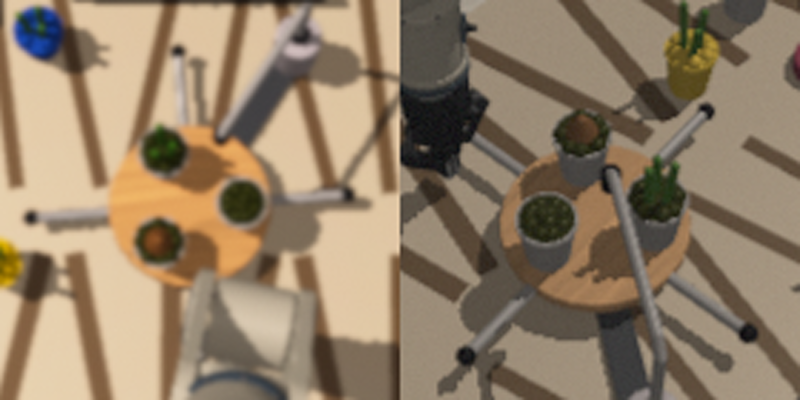

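The picture shows the fingers clear of the near spoke on its −y side, with the pots undisturbed. Now I compute the arc increments.

```bash
python3 - <<'E'
import numpy as np
C=np.array([615,-20.]);prev=np.array([439.3,-84.9])
for th in [184.9,182,178,174,170,166,162,158,154,150,146,142,138,134,130,126,122]:
    a=np.radians(th);p=C+178*np.array([np.cos(a),np.sin(a)])+20*np.array([-np.sin(a),np.cos(a)])
    print(th,p.round(1),"tx,ty cm",((p-prev)*[.1,-.1]).round(2));prev=p
E
```

```text
184.9 [439.4 -55.1] tx,ty cm [ 0.01 -2.98]
182 [437.8 -46.2] tx,ty cm [-0.16 -0.89]
178 [436.4 -33.8] tx,ty cm [-0.14 -1.24]
174 [435.9 -21.3] tx,ty cm [-0.05 -1.25]
170 [436.2  -8.8] tx,ty cm [ 0.03 -1.25]
166 [437.4   3.7] tx,ty cm [ 0.12 -1.24]
162 [439.5  16. ] tx,ty cm [ 0.21 -1.23]
158 [442.5  28.1] tx,ty cm [ 0.29 -1.22]
154 [446.2  40.1] tx,ty cm [ 0.38 -1.19]
150 [450.8  51.7] tx,ty cm [ 0.46 -1.16]
146 [456.2  63. ] tx,ty cm [ 0.54 -1.13]
142 [462.4  73.8] tx,ty cm [ 0.62 -1.09]
138 [469.3  84.2] tx,ty cm [ 0.69 -1.04]
134 [477.   94.1] tx,ty cm [ 0.76 -0.99]
130 [485.3 103.5] tx,ty cm [ 0.83 -0.94]
126 [494.2 112.2] tx,ty cm [ 0.89 -0.87]
122 [503.7 120.4] tx,ty cm [ 0.95 -0.81]
```

```bash
python3 -m inch '[{"tx":0,"ty":-1,"tz":0,"wx":0,"wy":0,"wz":0},{"tx":0,"ty":-1,"tz":0,"wx":0,"wy":0,"wz":0},{"tx":0,"ty":-0.6,"tz":0,"wx":0,"wy":0,"wz":0},{"tx":0,"ty":-0.5,"tz":0,"wx":0,"wy":0,"wz":0},{"tx":-0.1,"ty":-0.5,"tz":0,"wx":0,"wy":0,"wz":0},{"tx":-0.1,"ty":-0.5,"tz":0,"wx":0,"wy":0,"wz":0},{"tx":-0.1,"ty":-0.6,"tz":0,"wx":0,"wy":0,"wz":0},{"tx":0,"ty":-0.6,"tz":0,"wx":0,"wy":0,"wz":0},{"tx":0,"ty":-0.6,"tz":0,"wx":0,"wy":0,"wz":0},{"tx":0,"ty":-0.4,"tz":0,"wx":0,"wy":0,"wz":0},{"tx":0,"ty":-0.3,"tz":0,"wx":0,"wy":0,"wz":0},{"tx":0,"ty":0,"tz":0,"wx":0,"wy":0,"wz":0}]'
cat > look.py <<'E'
import sys,cv2
from h import *
from workcell import read_camera
im=read_camera("top")
g=cv2.cvtColor(im,cv2.COLOR_RGB2HSV)
H=np.array([615.1,-19.6])
# spoke balls: dark spots along the ring r=206 at z=41 (angles modulo 90)
gray=cv2.GaussianBlur(im,(3,3),0).max(2)
a=np.radians(np.arange(0,360,.5))
P=np.c_[H[0]+207*np.cos(a),H[1]+207*np.sin(a),np.full(len(a),41.)]
uv=proj("top",P).astype(np.float32)
v=cv2.remap(gray,uv[:,0].reshape(-1,1),uv[:,1].reshape(-1,1),cv2.INTER_LINEAR).ravel()
print("dark at",[(float(np.degrees(a[i])),int(v[i])) for i in range(len(v)) if v[i]<75 and v[i]==v[max(0,i-8):i+9].min()])
n=sys.argv[1]
cv2.imwrite(f"pics/{n}.png",cv2.resize(im[110:250,190:330,::-1],(560,560),interpolation=cv2.INTER_CUBIC))
E
python3 look.py l2
```

```text
time: 4.82
tool_pos: [435.3, -18.2, 98.8]
ee_rot: [[1.0, 0.0, -0.001], [0.0, -1.0, 0.0], [-0.001, -0.0, -1.0]]
wrist_force: [0.8, 0.3, -0.5]
opening: 0.1
gripper_force: 0.0
dark at [(82.0, 65), (112.0, 64), (112.5, 64), (113.0, 64), (113.5, 64), (114.00000000000001, 64), (204.5, 74), (261.0, 52), (324.0, 68), (324.5, 68), (325.0, 68), (326.5, 68), (327.0, 68)]
```

Contact works: the disc has turned about −13°. I continue along the arc to about 8° short.

```bash
python3 -m inch '[{"tx":0,"ty":-0.5,"tz":0,"wx":0,"wy":0,"wz":0},{"tx":0.1,"ty":-1,"tz":0,"wx":0,"wy":0,"wz":0},{"tx":0.2,"ty":-1.2,"tz":0,"wx":0,"wy":0,"wz":0},{"tx":0.2,"ty":-1.2,"tz":0,"wx":0,"wy":0,"wz":0},{"tx":0.3,"ty":-1.2,"tz":0,"wx":0,"wy":0,"wz":0},{"tx":0.4,"ty":-1.2,"tz":0,"wx":0,"wy":0,"wz":0},{"tx":0.5,"ty":-1.2,"tz":0,"wx":0,"wy":0,"wz":0},{"tx":0.5,"ty":-1.1,"tz":0,"wx":0,"wy":0,"wz":0},{"tx":0.6,"ty":-1.0,"tz":0,"wx":0,"wy":0,"wz":0},{"tx":0.5,"ty":-0.8,"tz":0,"wx":0,"wy":0,"wz":0},{"tx":0.4,"ty":-0.5,"tz":0,"wx":0,"wy":0,"wz":0},{"tx":0,"ty":0,"tz":0,"wx":0,"wy":0,"wz":0}]'
python3 look.py l3
```

```text
time: 6.38
tool_pos: [472.9, 90.9, 98.8]
ee_rot: [[1.0, 0.0, 0.0], [0.0, -1.0, 0.0], [0.0, -0.0, -1.0]]
wrist_force: [-0.3, 0.3, -0.5]
opening: -0.1
gripper_force: 0.0
dark at [(44.5, 56), (154.5, 67), (155.0, 67), (202.0, 66), (202.5, 66), (224.5, 25), (314.50000000000006, 45), (325.0, 67)]
```

View pics/l3.png

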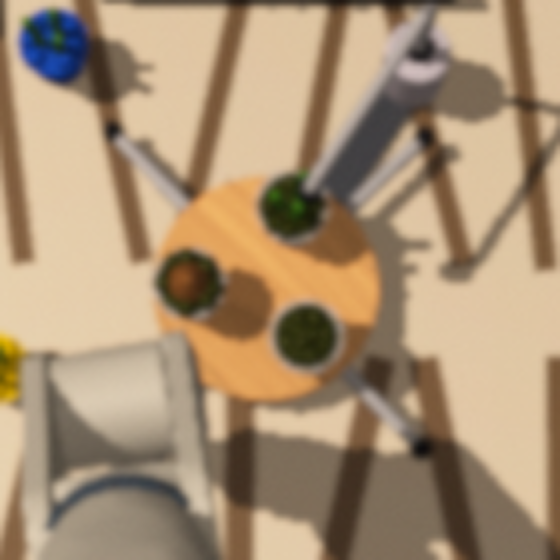

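The disc has turned −50°. The shoots pot is at crop (293,208), close to the nozzle end at (309,190). Now I compute the remainder and the clearance to the yellow pot.

```bash
python3 - <<'E'
from h import *
f=lambda x,y:(190+x/4-.4,110+y/4-.4)
b=plane("top",[f(112,130),f(421,447)],41);print("centre",b.mean(0))
H=np.array([615.1,-19.6])
p=plane("top",[f(293,208)],116)[0];d=p[:2]-H;print("shoots",p.round(),np.hypot(*d),np.degrees(np.arctan2(d[1],d[0])))
print("yellow",plane("top",[(295/1.5625,318/1.5625)],80),"noz",plane("top",[f(309,190)],218))
prev=np.array([472.9,90.9])
for th in [134.5,131,128,125,122]:
    a=np.radians(th);p=H+178*np.array([np.cos(a),np.sin(a)])+20*np.array([-np.sin(a),np.cos(a)])
    print(th,p.round(1),((p-prev)*[.1,-.1]).round(2));prev=p
E
```

```text
centre [615.90918495 -19.19163354  41.        ]
shoots [675. -43. 116.] 64.65050912755288 -21.54508104623103
yellow [[525.95230615 220.74323188  80.        ]] noz [[670.53702817 -55.13148725 218.        ]]
134.5 [476.1  93.3] [ 0.32 -0.24]
131 [483.2 101.6] [ 0.72 -0.83]
128 [489.8 108.4] [ 0.65 -0.67]
125 [496.6 114.7] [ 0.69 -0.64]
122 [503.8 120.8] [ 0.72 -0.6 ]
```

```bash
python3 -m inch '[{"tx":0.3,"ty":-0.4,"tz":0,"wx":0,"wy":0,"wz":0},{"tx":0.4,"ty":-0.5,"tz":0,"wx":0,"wy":0,"wz":0},{"tx":0.5,"ty":-0.5,"tz":0,"wx":0,"wy":0,"wz":0},{"tx":0.5,"ty":-0.5,"tz":0,"wx":0,"wy":0,"wz":0},{"tx":0.5,"ty":-0.4,"tz":0,"wx":0,"wy":0,"wz":0},{"tx":0.4,"ty":-0.3,"tz":0,"wx":0,"wy":0,"wz":0},{"tx":0.1,"ty":-0.1,"tz":0,"wx":0,"wy":0,"wz":0},{"tx":0,"ty":0,"tz":0,"wx":0,"wy":0,"wz":0},{"tx":0,"ty":0,"tz":0,"wx":0,"wy":0,"wz":0}]'
python3 look.py l4
```

```text
time: 7.55
tool_pos: [499.7, 117.6, 98.9]
ee_rot: [[1.0, -0.0, 0.0], [-0.0, -1.0, 0.0], [0.0, -0.0, -1.0]]
wrist_force: [-0.3, 0.3, -0.4]
opening: -0.1
gripper_force: 0.2
dark at [(32.5, 72), (33.0, 72), (202.0, 66), (202.5, 66), (213.0, 31), (230.0, 66), (303.0, 68), (324.0, 68), (324.5, 68), (325.0, 68), (325.5, 68), (326.0, 68), (326.5, 68), (327.0, 68)]
```

View pics/l4.png

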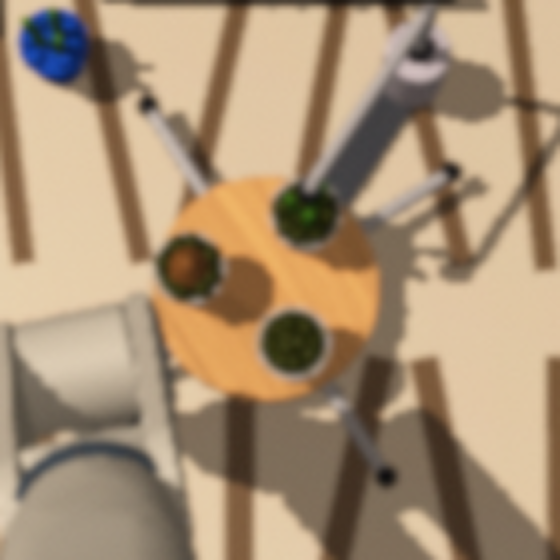

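The spokes have turned −62° and the shoots pot at crop (306,213) sits under the nozzle at about −33°. I back off and rise.

```bash
python3 -m inch '[{"tx":-0.5,"ty":0.3,"tz":0,"wx":0,"wy":0,"wz":0},{"tx":-1.5,"ty":1,"tz":0,"wx":0,"wy":0,"wz":0},{"tx":-1.5,"ty":1,"tz":0,"wx":0,"wy":0,"wz":0},{"tx":0,"ty":0,"tz":-2,"wx":0,"wy":0,"wz":0},{"tx":0,"ty":0,"tz":-4,"wx":0,"wy":0,"wz":0},{"tx":0,"ty":0,"tz":-4,"wx":0,"wy":0,"wz":0},{"tx":0,"ty":0,"tz":-4,"wx":0,"wy":0,"wz":0},{"tx":0,"ty":0,"tz":-4,"wx":0,"wy":0,"wz":0},{"tx":-3,"ty":3,"tz":-2,"wx":0,"wy":0,"wz":0},{"tx":-3,"ty":3,"tz":0,"wx":0,"wy":0,"wz":0},{"tx":0,"ty":0,"tz":0,"wx":0,"wy":0,"wz":0},{"tx":0,"ty":0,"tz":0,"wx":0,"wy":0,"wz":0}]'
python3 look.py l5; python3 - <<'E'
from h import *
from workcell import read_camera
f=lambda x,y:(190+x/4-.4,110+y/4-.4)
p=plane("top",[f(306,213)],116)[0];d=p[:2]-[615.1,-19.6];print(p,np.hypot(*d),np.degrees(np.arctan2(d[1],d[0])))
B=read_camera("scene");A=cv2.imread("pics/l5.png")
cv2.imwrite("pics/c5.png",np.hstack([cv2.resize(A,(400,400)),cv2.resize(B[130:270,190:330,::-1],(400,400),interpolation=cv2.INTER_CUBIC)]))
E
```

```text
time: 9.1
tool_pos: [404.4, 34.4, 298.8]
ee_rot: [[1.0, -0.001, 0.001], [-0.001, -1.0, 0.0], [0.001, -0.0, -1.0]]
wrist_force: [0.4, 0.1, -0.8]
opening: -0.0
gripper_force: 0.0
dark at [(32.5, 69), (33.0, 69), (112.0, 62), (112.5, 62), (113.0, 62), (113.5, 62), (114.00000000000001, 62), (122.50000000000001, 45), (213.0, 53), (213.5, 53), (303.0, 65), (325.0, 65)]
[670.85445728 -54.93803937 116.        ] 66.01012447210806 -32.367156602194456
```

View pics/c5.png

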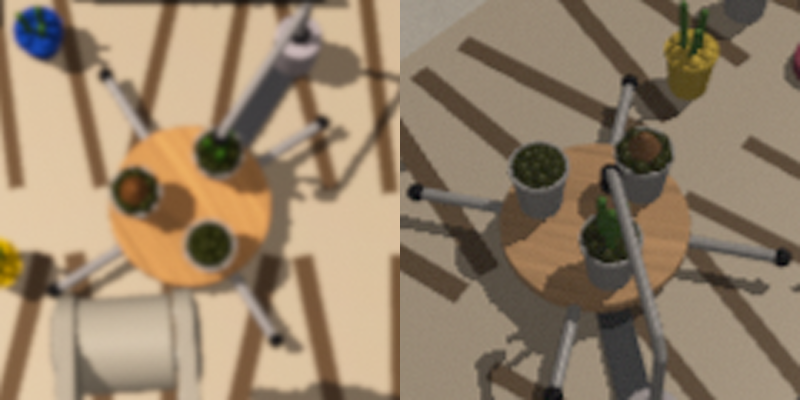

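The pots stand upright, the shoots pot measures (671,−55) against the nozzle at (671,−55), and the arm is clear. Handing in.

```bash
python3 -c "
from workcell import workorder;print(workorder.hand_in())"
```

```text
the job is handed in; nothing more can be done
None
```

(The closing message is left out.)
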